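# Size a collar on the stepped taper gauge and rack it

### The arm

A 7-joint arm with a two-finger parallel gripper is mounted at the origin on the work surface. World frame = base frame: x ahead of the robot, y to its left, z up, the work surface at z = 0. Lengths are in m, angles in rad, forces in N, time in s.
With the tool pointing down it reaches from about 0.425 to 0.875 m from the base axis. Payload 4.7 kg.
Tool frame: the origin (TCP) lies midway between the tips of the shut fingers; the grasp point (between the pads) lies 19 mm behind it; z points along the fingers, y is the line along which they close (so a half turn about z gives the same grasp; the last joint's range is limited). The gripper opens to 85 mm and grips with 20 to 120 N. Pads are 22 mm wide; open, the fingers measure 114 mm over their backs; the gripper's body (76 mm by 85 mm) begins 54 mm behind the grasp point. The pads swing forward as they close: fully open they stand 13 mm farther back than shut.
Start: joints at [1.182, 0.321, -0.07, 1.45, 0.023, 1.371, -0.057], TCP at [0.255, -0.598, 0.231] pointing down, gripper open.
Joint ranges: [-2.86, 2.86], [-0.3, 2.09], [-1.38, 1.24], [0.06, 2.45], [-1.56, 4.7], [0.09, 2.05], [-2.69, 2.69]. Speed limits (rad/s): [2.57, 2.57, 3.14, 3.14, 3.14, 3.14, 3.14].

### API

Orientations are given as [roll, pitch, yaw] about the fixed x, y, z axes, in that order (R = Rz(yaw) Ry(pitch) Rx(roll)).
In Python, from cell import telemetry, optics, ctrl gives the robot as it stands.
- The arm moves only by the tool arm_command, never from a script. Its argument "series" is text: rows parted by semicolons, each of 5 numbers parted by spaces: the shift along the world's x, y, z as a fraction of full scale, then the turn about the world's z as a fraction of full scale, then the gripper command: -1 is fully open, 1 is shut, values between are in proportion. In form: dx dy dz roll jaw; .... A call has 1 to 12 rows; each row is the pose to reach, as a shift and turn from the pose commanded when the call began; what a row does not reach only later rows make up. Full scale, the value 1, is 25 cm for a shift and 60 degrees for a turn. A row lasts 1/8 s, in which the tool goes at most 62.5 mm and 10.7 degrees, less where a joint would pass 70% of its speed; a pose out of reach is approached as far as the arm can. A call with a number of a shift or a turn outside -1 to 1 is refused whole. A call with a gripper value outside its range is refused whole. The fingers move at their own pace and stop on an object; "grip_force" is the grip in N (left out, the last holds). Time passes only in rows, so rows that repeat a pose let the fingers close. It gives the time, the measured TCP pose, the force, the opening and the grip force at its end, in the units of the state.
- telemetry.get_state(): the state, without advancing time (a new reading comes with each control period).
- optics.snapshot(name): name is "scene" or "side" or "wrist"; returns a dict with "img" (480x640x3 uint8, red, green, blue), "depth" (480x640 float32, m along the optical axis (not along the pixel's ray), 0 where there is no reading), "fx", "fy", "cx", "cy" (pixels), "rvec" (rotation vector, rad) and "tvec" (3), from world to camera coordinates, as OpenCV has them; the wrist camera has in their place "hand_eye" (4x4, takes a point from camera to tool coordinates, whose origin is the TCP and whose axes are the flange's). Camera axes: x right, y down, z forward; pixel columns grow to the right and rows downward; lengths in m; the calibration is good to about 2 mm. A picture is of the moment at which its call begins: read the wrist's pose just before it.
- ctrl.close_job(): hands the job in; it is judged then, once.
The state is a dict: "time": time; "joint_positions": joint angles; "joint_velocities": joint speeds; "effort": joint torques, N m; "ee_pos": TCP position; "orientation": TCP orientation; "ft_force": force on the tool from outside, world axes, zero at the start; "moment": the same for the moment, N m; "grip_width": opening from 0.0 (shut) to 1.0 (fully open); "gripper_force": force on a finger pad.
Only numpy, scipy, OpenCV 4.12 (cv2) and the standard library are available. Lean on these libraries where they do the work, as an engineer would, in place of code of your own. Each camera call takes 0.05 s, during which the arm holds its last target. There are 200 camera calls.

### The job

Pick up the steel collar that stands on the square white tile nearest the robot and slide it, level, down over the upright stepped gauge until its own bore stops it, then keep it pressed lightly against that step for a moment (about 5 to 10 N; never hard). Read on which step it stopped (the number of black lines just below that step), then lift it off and lower it onto the rack peg with the same number of black dots, resting flat on the rack, and let go. Leave the other two collars, the bottle and the weight where they are.

Things in the scene. Friction and masses are not known exactly. Their poses are not given: they have to be found in the camera images.
- gauge: upright round stepped taper gauge, aluminium, fixed, 91 mm high; origin at the centre of its underside on the bench, z up its axis. Foot 84 mm diameter, 12 mm high; post 34 mm to height 45; 30 mm land from 48 to 59; 26 mm land from 62 to 73; 22 mm land from 76 to 84; flat 10 mm tip at 91; 3 mm cones between the lands. Contact force of over 35 N between a collar and it, sideways wedging included, counts as rough
- step1 (a point): upper step (cone from 22 to 26 mm; one black line just below it), on the gauge's axis, 75 mm above the bench: height of the underside (within 2 mm) of a 24 mm bore collar that has stopped here. A collar has 1 mm play all round on the land above its own step
- step2 (a point): middle step (cone from 26 to 30 mm; two black lines below it), on the axis, 61 mm above the bench: height of the underside (within 2 mm) of a 28 mm bore collar that has stopped here. A wider collar held 2 mm off-centre can catch on a step above its own, and slips on down when shifted to the centre
- step3 (a point): lower step (cone from 30 to 34 mm; three black lines below it), on the axis, 47 mm above the bench: height of the underside (within 2 mm) of a 32 mm bore collar that has stopped here
- collar_p_c (a point): one of three steel collars alike outside: a plain upright tube, 44 mm outside diameter, 20 mm high, open at both ends, about 130 g; bore 24, 28 or 32 mm (one of each). Each starts on a square white tile; the one on the tile nearest the robot is to be gauged. This point is its centre, on its axis, 10 mm above its underside; z is its axis
- collar_q_c (a point): one of three steel collars alike outside: a plain upright tube, 44 mm outside diameter, 20 mm high, open at both ends, about 130 g; bore 24, 28 or 32 mm (one of each). Each starts on a square white tile; the one on the tile nearest the robot is to be gauged. This point is its centre, on its axis, 10 mm above its underside; z is its axis
- collar_r_c (a point): one of three steel collars alike outside: a plain upright tube, 44 mm outside diameter, 20 mm high, open at both ends, about 130 g; bore 24, 28 or 32 mm (one of each). Each starts on a square white tile; the one on the tile nearest the robot is to be gauged. This point is its centre, on its axis, 10 mm above its underside; z is its axis
- tile_p: one of three like square white tiles, 76 x 76 mm and 4 mm high, fixed; origin at the centre of its underside on the bench. A collar stands on it, near its middle. One tile lies by itself nearest the robot (x below 0.6 m); the two others stand farther out, side by side
- tile_q: one of three like square white tiles, 76 x 76 mm and 4 mm high, fixed; origin at the centre of its underside on the bench. A collar stands on it, near its middle. One tile lies by itself nearest the robot (x below 0.6 m); the two others stand farther out, side by side
- tile_r: one of three like square white tiles, 76 x 76 mm and 4 mm high, fixed; origin at the centre of its underside on the bench. A collar stands on it, near its middle. One tile lies by itself nearest the robot (x below 0.6 m); the two others stand farther out, side by side
- rack: flat grey rack plate 240 mm (its x) x 84 mm (its y), 12 mm high, fixed, with three upright pegs 75 mm apart in a row along its x; origin at the centre of its underside on the bench. Beside each peg, towards the plate's +y edge, are one, two or three black dots; one dot is at the -x end, two in the middle, three at the +x end
- peg1 (a point): foot of the peg with one dot: on its axis, at the top face of the rack's plate (12 mm above the bench). The peg is 16 mm in diameter and ends in a cone, 33 mm above this point
- peg2 (a point): foot of the peg with two dots: on its axis, at the top face of the rack's plate (12 mm above the bench). The peg is 16 mm in diameter and ends in a cone, 33 mm above this point
- peg3 (a point): foot of the peg with three dots: on its axis, at the top face of the rack's plate (12 mm above the bench). The peg is 16 mm in diameter and ends in a cone, 33 mm above this point
- bottle: white plastic bottle, 60 mm diameter, 150 mm high, loose; a bystander. Origin at the centre of its underside
- weight: small steel balance weight with a knob, 32 mm diameter, 50 mm high, loose; a bystander. Origin at the centre of its underside
Not all that is in view belongs to the job. Leave any green or yellow look-alike of the tile_p alone.

How it is judged:
By the outcome, as a careful person would: the job done as asked, in the order asked, and still so for the second after the job is handed in, with the robot touching nothing.
It also fails if it takes over 45 s, if anything falls off the work surface, if the arm or the gripper's body presses on something with over 40 N, if the wrist force passes 120 N, or if a joint passes its speed limit or range.

## Working session

There is one attempt and no reset: what is moved stays moved. The work goes in short steps, Python scripts to look and compute and a tool call to move; the robot and the scene stay as the last step left them, time stands still between calls to the robot, and variables do not carry over. Pictures are saved under pics/ and viewed, at most 10 in all, crops included, and the job is handed in when it is done.

Besides the shell and the picture viewer there is one more tool, called after ">>>" as name(argument=value, ...), one argument or row to a line, values as JSON. arm_command: Moves the arm, as the interface text tells. Its arguments: {"type":"object","properties":{"series":{"type":"string"},"grip_force":{"type":"number"}},"required":["series"]}

```bash
mkdir -p pics
cat > h.py <<'E'
import numpy as np, cv2
from scipy.spatial.transform import Rotation as R
from cell import telemetry, optics, ctrl
def snap(n, save=None):
    st=telemetry.get_state(); s=optics.snapshot(n)
    if save: cv2.imwrite('pics/'+save+'.png', s['img'][:,:,::-1]); np.savez('pics/'+save+'.npz',**s)
    if n=='wrist':
        T=np.eye(4); T[:3,:3]=R.from_euler('xyz',st['orientation']).as_matrix(); T[:3,3]=st['ee_pos']
        M=T@np.array(s['hand_eye'])
    else:
        r=cv2.Rodrigues(np.array(s['rvec'],float))[0]; M=np.eye(4); M[:3,:3]=r.T; M[:3,3]=-r.T@np.array(s['tvec']).ravel()
    d=s['depth']; v,u=np.mgrid[:480,:640]
    P=np.stack([(u-s['cx'])/s['fx']*d,(v-s['cy'])/s['fy']*d,d],-1)@M[:3,:3].T+M[:3,3]
    P[d==0]=np.nan
    return s,P,M,st
E
python3 - <<'E'
from h import *
s,P,M,st=snap('scene','scene'); print(st); print(M); np.save('pics/sceneP.npy',P)
s,P,M,st=snap('side','side');print(M); np.save('pics/sideP.npy',P)
E
```

```text
{'time': 0.0, 'joint_positions': array([ 1.18208552,  0.32182409, -0.07010026,  1.45172063,  0.02258538,
        1.37080866, -0.05691768]), 'joint_velocities': array([ 0.00010572,  0.00121951,  0.00063618, -0.00194449, -0.00063756,
        0.00046507, -0.00017527]), 'effort': array([ 1.06717371e-04, -4.93581712e+01, -3.82242836e-01, -3.14334226e+01,
        1.29755441e-02,  1.13235146e-02, -2.42033371e-05]), 'ee_pos': array([ 0.25455016, -0.59747084,  0.23020002]), 'orientation': array([-3.13962082e+00,  8.23706824e-05,  4.02836600e-01]), 'ft_force': array([ 0.01378878, -1.07569786,  0.03110812]), 'moment': array([-0.00327751, -0.03888687,  0.00307468]), 'gripper_force': 0.0, 'grip_width': 1.004598568443885}
[[-0.83665451  0.47310582 -0.27600745  0.81705571]
 [ 0.54772461  0.72508682 -0.41742886  0.40266897]
 [ 0.00264134 -0.50041981 -0.86577886  0.81974172]
 [ 0.          0.          0.          1.        ]]
[[-0.94487011 -0.23771808  0.22519012  0.27125074]
 [-0.32740859  0.69618592 -0.63884957  0.89691874]
 [-0.0049081  -0.67735905 -0.73563621  1.05967682]
 [ 0.          0.          0.          1.        ]]
```

View pics/scene.png

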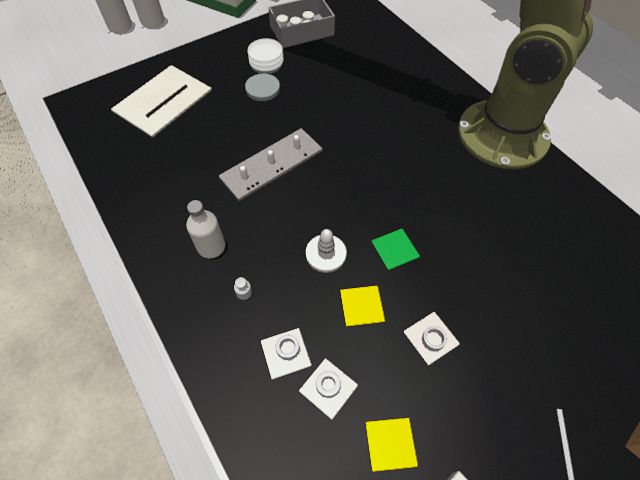

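View pics/side.png

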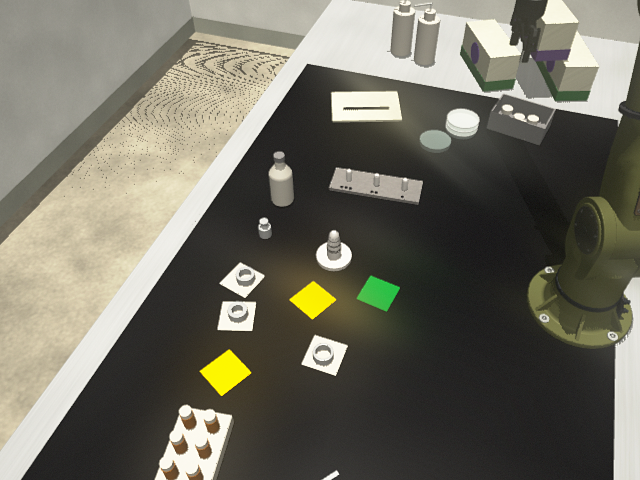

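Scene view: white tiles with collars are at (432,338), (287,350) and (328,387). The look-alikes without collars are green at (396,248) and yellow at (362,305) and (391,444). The white tile at (432,338) lies by itself near the robot. The gauge is at (326,250), the rack at (270,163), the bottle at (205,235) and the weight at (242,288). Next I'll measure these and check the choice in one crop.

Run:
```python
import numpy as np, cv2
P=np.load('pics/sceneP.npy'); Q=np.load('pics/sideP.npy')
for n,(u,v) in dict(t1=(432,352),t2=(286,366),t3=(328,404),weight=(242,284),bottle=(200,205)).items(): print(n,P[v,u].round(3))
def ctr(P,name,c,r,zlo,zhi):
    d=np.hypot(P[...,0]-c[0],P[...,1]-c[1]); m=(d<r)&(P[...,2]>zlo)&(P[...,2]<zhi)
    p=P[m]; (a,rad)=cv2.minEnclosingCircle(p[:,:2].astype(np.float32)); print(name,len(p),'circ',np.round(a,4),round(rad,4),'mean',p.mean(0).round(4)); return p
for nm,X,uv in (('scene',P,[(432,352),(326,262),(271,165)]),('side',Q,[(322,365),(333,262),(376,190)])):
    a=X[uv[0][1],uv[0][0]]; ctr(X,nm+' collar',a,.05,.019,.03)
    g=X[uv[1][1],uv[1][0]]; ctr(X,nm+' foot',g,.07,.007,.018)
    ctr(X,nm+' tip',g,.06,.086,.1)
    r=X[uv[2][1],uv[2][0]]; d=np.hypot(X[...,0]-r[0],X[...,1]-r[1])
    m=(d<.16)&(X[...,2]>.008)&(X[...,2]<.017); box=cv2.minAreaRect(X[m][:,:2].astype(np.float32)); print('rack',box)
    m=((d<.13)&(X[...,2]>.03)&(X[...,2]<.06)).astype(np.uint8)
    k,l,s,c=cv2.connectedComponentsWithStats(m)
    for i in range(1,k): 
        if s[i,4]>8: print('peg',c[i].round(),X[l==i].mean(0).round(4), s[i,4])
I=cv2.imread('pics/scene.png')[290:390,370:490]; J=cv2.imread('pics/scene.png')[120:210,210:330]
I=cv2.resize(I,(400,333),interpolation=3);J=cv2.resize(J,(400,333),interpolation=3)
cv2.imwrite('pics/crop1.png',np.hstack([I,J]))
```

```text
t1 [0.51  0.324 0.007]
t2 [0.75  0.198 0.009]
t3 [0.722 0.294 0.004]
weight [0.743 0.032 0.053]
bottle [ 0.742 -0.101  0.154]
scene collar 245 circ [0.4936 0.3063] 0.0224 mean [0.494  0.3065 0.0248]
scene foot 854 circ [0.5631 0.0668] 0.0682 mean [0.5645 0.0495 0.0136]
scene tip 81 circ [0.5592 0.0415] 0.011 mean [0.5603 0.0431 0.0902]
rack ((0.542283296585083, -0.23600947856903076), (0.18476502597332, 0.27281680703163147), 69.2840576171875)
peg [296. 139.] [ 0.459  -0.2333  0.0409] 53
peg [270. 154.] [ 0.5333 -0.2262  0.0416] 54
peg [243. 170.] [ 0.6074 -0.22    0.0407] 57
side collar 171 circ [0.4898 0.3084] 0.0231 mean [0.4897 0.3086 0.023 ]
side foot 538 circ [0.5399 0.0598] 0.0645 mean [0.5532 0.0522 0.0112]
side tip 33 circ [0.5562 0.0478] 0.0112 mean [0.5552 0.0461 0.0889]
rack ((0.528016984462738, -0.22808301448822021), (0.2426833063364029, 0.09453566372394562), 6.087592601776123)
peg [349. 172.] [ 0.6033 -0.2178  0.0389] 36
peg [376. 177.] [ 0.5285 -0.2241  0.0392] 38
peg [405. 181.] [ 0.4546 -0.2318  0.0389] 38
```

View pics/crop1.png

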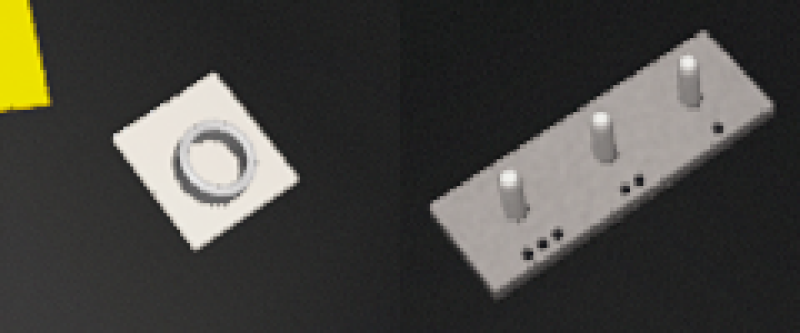

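The crop confirms the choice: a white square tile with a collar, its crop pixel about (215,160). The rack dots read three at the far end (+x), two in the middle and one near the robot. I'll travel over the rack and gauge and look at each on the way.

>>> arm_command(
  series="1 1 0.2 0 -1;1 1 0.2 0 -1;1 1 0.2 0 -1;1 1 0.2 0 -1;1 1 0.2 0 -1;1 1 0.2 0 -1;1 1 0.2 0 -1;1 1 0.2 0 -1",
)

```text
time: 1.1
ee_pos: [0.504, -0.3486, 0.2807]
orientation: [-3.141, 0.001, 0.402]
ft_force: [-1.2, -0.3, 0.5]
grip_width: 0.997
gripper_force: 0.0
```

Run:
```python
from h import *
s,P,M,st=snap('wrist','w1'); print(st['ee_pos'],st['orientation'],st['time'],st['joint_positions']); print(s['hand_eye'],s['fx']);print(M[:3,3],M[:3,2]); np.save('pics/w1P.npy',P)
for v in (50,240,430):print([P[v,u].round(3) for u in (50,320,590)])
```

```text
[ 0.50403877 -0.34864161  0.28073836] [-3.14129340e+00  1.47764412e-03  4.02301178e-01] 1.1 [ 0.78724485  0.23709581 -0.27304285  1.46527592  0.06486008  1.4490816
 -0.65497224]
[[-3.95662461e-04 -9.51658431e-01 -3.07158059e-01  7.75939127e-02]
 [ 9.99998505e-01 -8.93574508e-04  1.48039692e-03 -4.31529401e-04]
 [-1.68330082e-03 -3.07157014e-01  9.51657362e-01 -1.43686063e-01]
 [ 0.00000000e+00  0.00000000e+00  0.00000000e+00  1.00000000e+00]] 350.85629592936135
[ 0.57548094 -0.31782013  0.42430973] [-0.28346082 -0.1219143  -0.95120285]
[array([ 0.538, -0.022,  0.001]), array([ 0.652, -0.289,  0.001]), array([ 0.763, -0.552,  0.008])]
[array([ 0.321, -0.059,  0.   ]), array([ 0.456, -0.373,  0.003]), array([ 0.588, -0.684,  0.004])]
[array([ 0.489, -0.286,  0.359]), array([ 0.513, -0.345,  0.358]), array([ 0.539, -0.403,  0.36 ])]
```

View pics/w1.png

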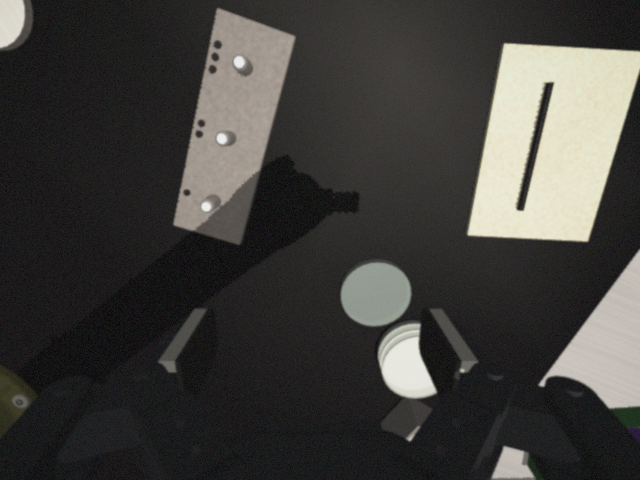

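Wrist view: pegs at (241,62) with three dots, (225,138) with two and (209,204) with one. The gauge foot is just at the corner (10,20). Moving on towards the gauge.

>>> arm_command(
  series="0.1 1 0 0 -1;0.1 1 0 0 -1;0.1 1 0 0 -1;0.1 1 0 0 -1;0.1 1 0 0 -1",
)

```text
time: 1.78
ee_pos: [0.5299, -0.0931, 0.2817]
orientation: [-3.141, -0.001, 0.41]
ft_force: [0.2, -1.2, -1.2]
grip_width: 1.0
gripper_force: 0.0
```

>>> arm_command(
  series="0.2 0.5 0 0 -1;0.2 0.5 0 0 -1;0.2 0.5 0 0 -1;0.2 0.5 0 0 -1",
)

```text
time: 2.28
ee_pos: [0.5798, 0.0252, 0.2808]
orientation: [3.141, 0.001, 0.401]
ft_force: [0.8, -0.3, -0.2]
grip_width: 1.002
gripper_force: 0.0
```

```bash
cat >> h.py <<'E'
def comps(P,c,r,zlo,zhi,minn=8):
    d=np.hypot(P[...,0]-c[0],P[...,1]-c[1]); m=((d<r)&(P[...,2]>zlo)&(P[...,2]<zhi)).astype(np.uint8)
    k,l,s,ce=cv2.connectedComponentsWithStats(m)
    for i in range(1,k):
        if s[i,4]>minn:
            p=P[l==i]; a,rad=cv2.minEnclosingCircle(p[:,:2].astype(np.float32)); print(ce[i].round(),s[i,4],'mean',p.mean(0).round(4),'circ',np.round(a,4),round(rad,4))
E
python3 - <<'E'
from h import *
P=np.load('pics/w1P.npy'); print('pegs'); comps(P,(.53,-.226),.13,.036,.06)
s,P,M,st=snap('wrist','w2'); print(st['ee_pos'],st['time']); np.save('pics/w2P.npy',P)
for lo,hi in ((.008,.016),(.086,.1),(.07,.1)): print(lo);comps(P,(.557,.045),.055,lo,hi)
E
```

```text
pegs
[240.  63.] 237 mean [ 0.6034 -0.2241  0.0438] circ [ 0.6039 -0.223 ] 0.0082
[223. 138.] 195 mean [ 0.5296 -0.2307  0.044 ] circ [ 0.5282 -0.2299] 0.008
[207. 205.] 179 mean [ 0.4559 -0.2373  0.0435] circ [ 0.4542 -0.2363] 0.0085
[0.57978879 0.02521238 0.28078804] 2.275
0.008
[297. 208.] 2803 mean [0.5605 0.0429 0.013 ] circ [0.5564 0.0419] 0.0422
0.086
[293. 228.] 301 mean [0.5573 0.0421 0.0897] circ [0.5568 0.0424] 0.0108
0.07
[294. 224.] 528 mean [0.5594 0.0425 0.0849] circ [0.5564 0.0421] 0.0133
```

View pics/w2.png

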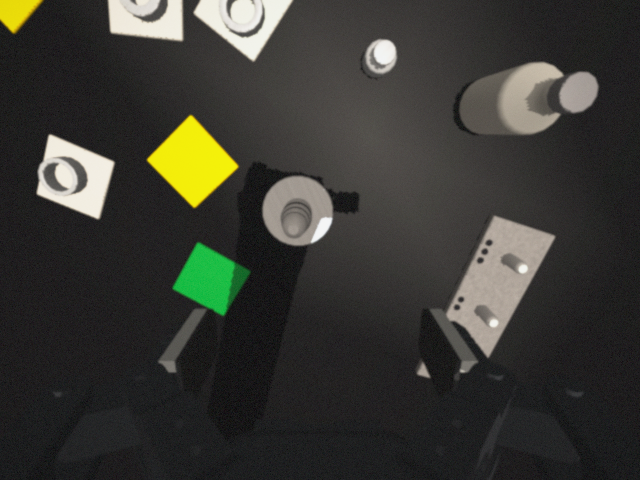

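View w2: the gauge is centred at (297,210) with its tip at (293,228), and the target collar is on its white tile at (62,175). Now above the collar.

>>> arm_command(
  series="-0.3 1 -0.2 0 -1;-0.3 1 -0.2 0 -1;-0.3 1 -0.2 0 -1;-0.3 1 -0.2 0 -1;-0.3 1 -0.4 0 -1;-0.3 1 -0.4 0 -1",
)

```text
time: 3.08
ee_pos: [0.5028, 0.274, 0.1777]
orientation: [3.14, 0.008, 0.402]
ft_force: [0.7, -0.5, 0.1]
grip_width: 0.996
gripper_force: 0.0
```

Run:
```python
from h import *
s,P,M,st=snap('wrist','w3'); print(st['ee_pos'],st['orientation'],st['time'],st['joint_positions'])
comps(P,(.492,.3075),.05,.019,.03)
d=np.hypot(P[...,0]-.492,P[...,1]-.3075);m=(d<.035)&(P[...,2]>.019)&(P[...,2]<.03);p=P[m]
c=p[:,:2].mean(0); a,_=cv2.minEnclosingCircle(p[:,:2].astype(np.float32)); print(np.percentile(np.hypot(*(p[:,:2]-a).T),[2,10,50,90,98]))
```

```text
[0.50278242 0.27397769 0.17767282] [3.14009837 0.00805333 0.4021924 ] 3.075 [ 0.06472323  0.26558673 -0.70902609  1.69235176  0.18018756  1.25875118
 -1.85259958]
[277. 220.] 984 mean [0.4913 0.3069 0.0244] circ [0.4908 0.3066] 0.0218
[0.01584366 0.01623488 0.01881125 0.02120373 0.02156597]
```

View pics/w3.png

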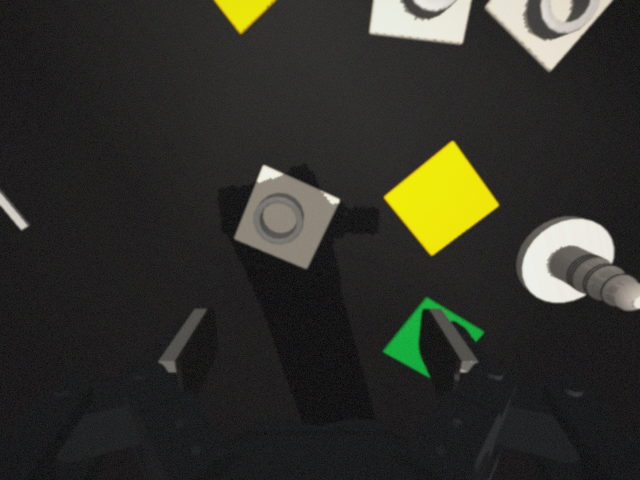

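View w3: the collar is at (278,218) on its white tile, and the 32 mm bore impression still has to be gauged. Descending now.

>>> arm_command(
  series="-0.054 0.116 -0.2 0 -1;-0.054 0.116 -0.4 0 -1;-0.054 0.116 -0.55 0 -1;-0.054 0.116 -0.62 0 -1;-0.054 0.116 -0.66 0 -1;-0.054 0.116 -0.69 0 -1;-0.054 0.116 -0.70 0 -1;-0.054 0.116 -0.70 0 -1",
)

```text
time: 4.12
ee_pos: [0.4916, 0.3063, 0.0069]
orientation: [3.141, -0.001, 0.403]
ft_force: [-1.2, -0.2, -0.9]
grip_width: 1.001
gripper_force: 0.0
```

>>> arm_command(
  series="0 0 0 0 0;0 0 0 0 0.1;0 0 0 0 0.2;0 0 0 0 0.5;0 0 0 0 0.8;0 0 0 0 1;0 0 0 0 1;0 0 0 0 1",
  grip_force=50,
)

```text
time: 5.12
ee_pos: [0.4916, 0.3063, 0.0071]
orientation: [3.141, -0.001, 0.403]
ft_force: [-1.1, -1.0, 5.3]
grip_width: 0.494
gripper_force: 50.5
```

>>> arm_command(
  series="0 0 0.05 0 1;0 0 0.15 0 1;0 0 0.3 0 1;0 0 0.45 0 1;0 0 0.6 0 1;0 0 0.6 0 1;0 0 0.6 0 1",
)

```text
time: 6.0
ee_pos: [0.4908, 0.3055, 0.1556]
orientation: [3.141, 0.001, 0.403]
ft_force: [0.3, -0.2, -2.4]
grip_width: 0.492
gripper_force: 51.1
```

Run:
```python
from h import *
s,P,M,st=snap('wrist','w4'); print(st)
z=st['ee_pos'][2]; T=st['ee_pos']
comps(P,T,.05,z+.005,z+.03,30)
s2,P2,M2,_=snap('side'); comps(P2,T,.05,z-.01,z+.03,10)
s2,P2,M2,_=snap('scene'); comps(P2,T,.05,z-.01,z+.03,10)
```

```text
{'time': 6.0, 'joint_positions': array([ 0.0160033 ,  0.29656749, -0.72619851,  1.71033899,  0.20866461,
        1.21524062, -1.9299592 ]), 'joint_velocities': array([-0.0012841 ,  0.01859463,  0.00594939,  0.01809888,  0.00184432,
        0.00080605, -0.00182593]), 'effort': array([-1.18417502e-01, -4.06176817e+01, -6.44843772e+00, -3.11886871e+01,
       -6.52169823e-03, -5.51389251e-02,  3.35255085e-03]), 'ee_pos': array([0.49075801, 0.30545276, 0.15561741]), 'orientation': array([3.14106901e+00, 1.27529315e-03, 4.02785347e-01]), 'ft_force': array([ 0.3206108 , -0.18933847, -2.44771278]), 'moment': array([-0.01403065,  0.04639438, -0.03245237]), 'gripper_force': 51.058885864913464, 'grip_width': 0.49224882770412176}
[317. 323.] 8044 mean [0.4927 0.3067 0.1722] circ [0.4961 0.3081] 0.0347
[317. 317.] 124 mean [0.4941 0.3236 0.1672] circ [0.4908 0.3185] 0.0269
[333. 312.] 35 mean [0.4701 0.3047 0.1665] circ [0.4719 0.3016] 0.0124
[455. 308.] 628 mean [0.4953 0.3064 0.1697] circ [0.4983 0.3068] 0.0342
```

View pics/w4.png

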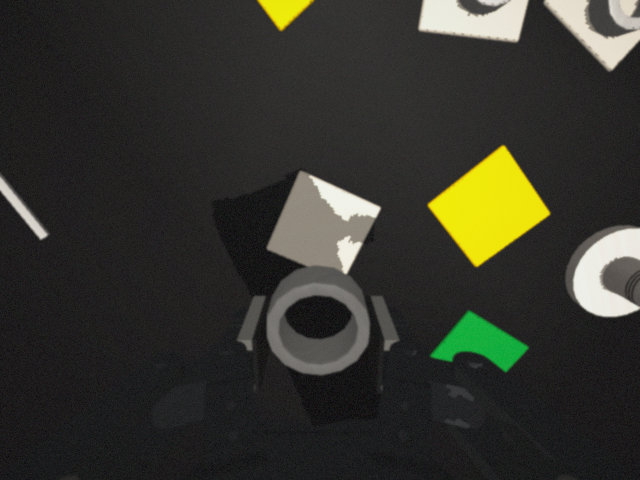

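View w4: the collar is held between the pads, its ring centred at about (318,326). Next I'll measure its rim relative to the TCP.

Run:
```python
from h import *
s=np.load('pics/w4.npz'); T0=np.array([0.49075801,0.30545276,0.15561741]); Rm=R.from_euler('xyz',[3.14106901,1.27529315e-03,.402785347]).as_matrix()
d=s['depth']; v,u=np.mgrid[:480,:640]
C=np.stack([(u-s['cx'])/s['fx']*d,(v-s['cy'])/s['fy']*d,d],-1); H=s['hand_eye']; P=(C@H[:3,:3].T+H[:3,3])   # tool coords
m=(u>267)&(u<370)&(v>275)&(v<376)&(d>0)&(np.abs(P[...,2])<.05); p=P[m]
h,e=np.histogram(p[:,2],30); print(list(zip(e.round(4),h)))
zt=np.percentile(p[:,2],5); top=p[(p[:,2]<zt+.003)&(np.abs(p[:,1])<.021)]
print(zt,len(top),top.mean(0))
# circle fit via least squares over outer edge of top points by angle
from scipy.optimize import least_squares
def edge(top,f):
    c=np.array([0.,0.]); 
    for _ in range(5):
        q=top[:,:2]-c; a=np.arctan2(q[:,1],q[:,0]); r=np.hypot(*q.T); b=((a+np.pi)/(2*np.pi)*36).astype(int)
        E=np.array([q[b==i][f(r[b==i])]+c for i in range(36) if (b==i).sum()>5])
        L=least_squares(lambda x:np.hypot(E[:,0]-x[0],E[:,1]-x[1])-x[2],[*c,.02],loss='soft_l1',f_scale=.001); c=L.x[:2]
    return L.x
o=edge(top,np.argmax); i=edge(top,np.argmin); print('outer',o,'inner',i)
A=np.c_[top[:,:2],np.ones(len(top))]; print('plane',np.linalg.lstsq(A,top[:,2],rcond=None)[0])
print('world offset', Rm@[*o[:2],zt],Rm@[*i[:2],zt])
```

```text
[(np.float64(-0.0228), np.int64(6)), (np.float64(-0.022), np.int64(5)), (np.float64(-0.0211), np.int64(8)), (np.float64(-0.0203), np.int64(12)), (np.float64(-0.0195), np.int64(222)), (np.float64(-0.0186), np.int64(1435)), (np.float64(-0.0178), np.int64(1469)), (np.float64(-0.0169), np.int64(463)), (np.float64(-0.0161), np.int64(254)), (np.float64(-0.0152), np.int64(192)), (np.float64(-0.0144), np.int64(172)), (np.float64(-0.0136), np.int64(172)), (np.float64(-0.0127), np.int64(177)), (np.float64(-0.0119), np.int64(167)), (np.float64(-0.011), np.int64(168)), (np.float64(-0.0102), np.int64(176)), (np.float64(-0.0093), np.int64(120)), (np.float64(-0.0085), np.int64(145)), (np.float64(-0.0077), np.int64(136)), (np.float64(-0.0068), np.int64(109)), (np.float64(-0.006), np.int64(115)), (np.float64(-0.0051), np.int64(109)), (np.float64(-0.0043), np.int64(111)), (np.float64(-0.0034), np.int64(104)), (np.float64(-0.0026), np.int64(102)), (np.float64(-0.0018), np.int64(77)), (np.float64(-0.0009), np.int64(114)), (np.float64(-0.0001), np.int64(63)), (np.float64(0.0008), np.int64(38)), (np.float64(0.0016), np.int64(5))]
-0.018547304915802768 3798 [ 0.00073412  0.00024934 -0.01761145]
outer [-3.97249373e-04  5.72314648e-06  2.17902436e-02] inner [-5.84626147e-05 -2.86461649e-04  1.56462622e-02]
plane [ 0.00198335 -0.00346331 -0.01761204]
world offset [-0.00034526 -0.00014277  0.0185478 ] [-0.00014812  0.00025883  0.01854721]
```

Collar centred on the TCP, level, underside 2 mm below TCP, bore about 31–32 mm. Going towards the gauge and stopping short for a second look.

>>> arm_command(
  series="0.06 -0.2 0.1 0 1;0.12 -0.4 0.1 0 1;0.2 -0.6 0.1 0 1;0.26 -0.75 0.1 0 1;0.263 -0.77 0.1 0 1;0.263 -0.77 0.1 0 1;0.263 -0.77 0.1 0 1",
)

```text
time: 7.02
ee_pos: [0.5562, 0.1155, 0.181]
orientation: [-3.141, 0.0, 0.406]
ft_force: [0.6, 0.4, -2.0]
grip_width: 0.492
gripper_force: 51.4
```

Run:
```python
from h import *
s,P,M,st=snap('wrist','w5'); print(st['ee_pos'],st['orientation'],st['time'],st['joint_velocities'].round(3))
for lo,hi in ((.008,.016),(.086,.1),(.07,.1)): print(lo);comps(P,(.5565,.042),.055,lo,hi)
```

```text
[0.55623392 0.11554334 0.18104194] [-3.14060891e+00  4.46997140e-04  4.05821803e-01] 7.025 [-0.005 -0.004  0.001 -0.004  0.003  0.002  0.004]
0.008
[386. 241.] 4101 mean [0.5618 0.0486 0.0131] circ [0.556  0.0421] 0.0424
0.086
[409. 281.] 546 mean [0.5575 0.0439 0.0898] circ [0.5567 0.0425] 0.0109
0.07
[406. 276.] 1019 mean [0.5589 0.0459 0.0844] circ [0.5567 0.0424] 0.0135
```

>>> arm_command(
  series="0.002 -0.15 0 0 1;0.002 -0.28 0 0 1;0.002 -0.294 -0.1 0 1;0.002 -0.294 -0.2 0 1;0.002 -0.294 -0.28 0 1;0.002 -0.294 -0.28 0 1;0.002 -0.294 -0.28 0 1;0.002 -0.294 -0.28 0 1",
)

```text
time: 8.07
ee_pos: [0.5584, 0.0403, 0.1125]
orientation: [3.141, -0.002, 0.403]
ft_force: [0.5, -0.4, -1.6]
grip_width: 0.493
gripper_force: 51.3
```

>>> arm_command(
  series="0 0 0 0 1;0 0 0 0 1",
)

```text
time: 8.32
ee_pos: [0.5578, 0.0399, 0.1118]
orientation: [3.141, -0.001, 0.403]
ft_force: [-0.3, 0.5, -1.5]
grip_width: 0.494
gripper_force: 51.3
```

Run:
```python
from h import *
st=telemetry.get_state(); print(st['ee_pos'],st['ft_force'],st['joint_velocities'].round(3))
s,P,M,st=snap('side','side2'); T=(.5565,.042)
comps(P,T,.045,.115,.14,10)
st=telemetry.get_state(); print(st['ee_pos'])
```

```text
[0.55776348 0.0399391  0.11175035] [-0.3385306   0.45273268 -1.46550079] [ 0.001  0.004  0.001  0.004 -0.    -0.    -0.001]
[332. 225.] 128 mean [0.5558 0.0572 0.1261] circ [0.5571 0.0513] 0.0286
[0.55767564 0.03992426 0.11162109]
```

>>> arm_command(
  series="-0.005 0.008 0 0 1;-0.005 0.008 0 0 1;-0.005 0.008 -0.03 0 1;-0.005 0.008 -0.06 0 1;-0.005 0.008 -0.09 0 1;-0.005 0.008 -0.1 0 1;-0.005 0.008 -0.1 0 1",
)

```text
time: 9.25
ee_pos: [0.5561, 0.042, 0.086]
orientation: [-3.141, 0.001, 0.403]
ft_force: [0.2, -0.6, -1.8]
grip_width: 0.49
gripper_force: 51.3
```

Run:
```python
from h import *
st=telemetry.get_state(); print(st['ee_pos'],st['ft_force'],st['moment'])
s,P,M,st=snap('wrist','w6'); comps(P,(.5565,.042),.05,.008,.016); comps(P,(.5565,.042),.01,.082,.1)
```

```text
[0.55611334 0.04203246 0.08603561] [ 0.24453283 -0.58502059 -1.80317168] [-0.03172946 -0.00319178  0.07452094]
[318. 235.] 7478 mean [0.5681 0.0472 0.0131] circ [0.5562 0.0422] 0.0421
[318. 310.] 1155 mean [0.5574 0.0425 0.0902] circ [0.5565 0.0421] 0.0101
```

>>> arm_command(
  series="0.001 0 -0.02 0 1;0.001 0 -0.04 0 1;0.001 0 -0.06 0 1;0.001 0 -0.075 0 1;0.001 0 -0.075 0 1",
)

```text
time: 9.93
ee_pos: [0.5562, 0.042, 0.0671]
orientation: [-3.141, 0.001, 0.403]
ft_force: [-0.5, -0.6, -1.0]
grip_width: 0.491
gripper_force: 51.3
```

>>> arm_command(
  series="0 0 -0.008 0 1;0 0 -0.016 0 1;0 0 -0.024 0 1;0 0 -0.024 0 1",
)

```text
time: 10.42
ee_pos: [0.5564, 0.042, 0.0614]
orientation: [-3.142, 0.0, 0.403]
ft_force: [-0.4, -1.0, -1.5]
grip_width: 0.49
gripper_force: 51.3
```

Underside is at 59 mm, already below step 2, with no contact. Continuing.

>>> arm_command(
  series="0 0 -0.01 0 1;0 0 -0.02 0 1;0 0 -0.03 0 1;0 0 -0.035 0 1;0 0 -0.035 0 1",
)

```text
time: 11.05
ee_pos: [0.5565, 0.042, 0.0527]
orientation: [-3.142, 0.0, 0.403]
ft_force: [0.9, 0.5, -1.0]
grip_width: 0.494
gripper_force: 51.3
```

>>> arm_command(
  series="0 0 -0.004 0 1;0 0 -0.008 0 1;0 0 -0.008 0 1",
)

```text
time: 11.42
ee_pos: [0.5565, 0.042, 0.0508]
orientation: [3.142, 0.0, 0.403]
ft_force: [-0.1, 0.2, -1.3]
grip_width: 0.494
gripper_force: 51.3
```

>>> arm_command(
  series="0 0 -0.004 0 1;0 0 -0.004 0 1;0 0 -0.004 0 1",
)

```text
time: 11.8
ee_pos: [0.5566, 0.042, 0.0499]
orientation: [3.141, -0.0, 0.403]
ft_force: [-0.7, 0.6, -2.1]
grip_width: 0.488
gripper_force: 51.4
```

>>> arm_command(
  series="0 0 -0.004 0 1;0 0 -0.004 0 1;0 0 -0.004 0 1",
)

```text
time: 12.18
ee_pos: [0.5569, 0.0421, 0.0491]
orientation: [3.141, -0.001, 0.403]
ft_force: [0.5, 0.0, -0.3]
grip_width: 0.492
gripper_force: 51.6
```

>>> arm_command(
  series="0 0 -0.003 0 1;0 0 -0.003 0 1;0 0 -0.003 0 1",
)

```text
time: 12.55
ee_pos: [0.557, 0.0422, 0.0488]
orientation: [3.141, -0.001, 0.403]
ft_force: [-0.7, 0.1, 6.2]
grip_width: 0.493
gripper_force: 52.0
```

Contact: about 7.5 N over the −1.3 N free reading, underside near 47 mm, so step 3. Holding it there a moment.

>>> arm_command(
  series="0 0 0 0 1;0 0 0 0 1;0 0 0 0 1;0 0 0 0 1",
)

```text
time: 13.05
ee_pos: [0.557, 0.0422, 0.0488]
orientation: [3.141, -0.001, 0.403]
ft_force: [-1.4, -0.5, 5.5]
grip_width: 0.49
gripper_force: 52.0
```

>>> arm_command(
  series="0 0 0 0 1;0 0 0 0 1;0 0 0 0 1;0 0 0 0 1",
)

```text
time: 13.55
ee_pos: [0.557, 0.0421, 0.0488]
orientation: [3.141, -0.001, 0.403]
ft_force: [-0.2, -1.1, 5.7]
grip_width: 0.492
gripper_force: 52.0
```

Run:
```python
from h import *
s,P,M,st=snap('side'); print(st['ft_force'],st['ee_pos']); a=s['img'][180:290,270:400,::-1]
s,P,M,st=snap('scene'); b=s['img'][190:300,260:390,::-1]
cv2.imwrite('pics/press.png',np.hstack([cv2.resize(x,(400,338),interpolation=3) for x in (a,b)]))
st=telemetry.get_state();print(st['ft_force'])
```

```text
[-0.23944004 -1.06922154  5.66644097] [0.55702654 0.04212677 0.04883808]
[-0.93894874 -0.4629474   5.4210273 ]
```

View pics/press.png

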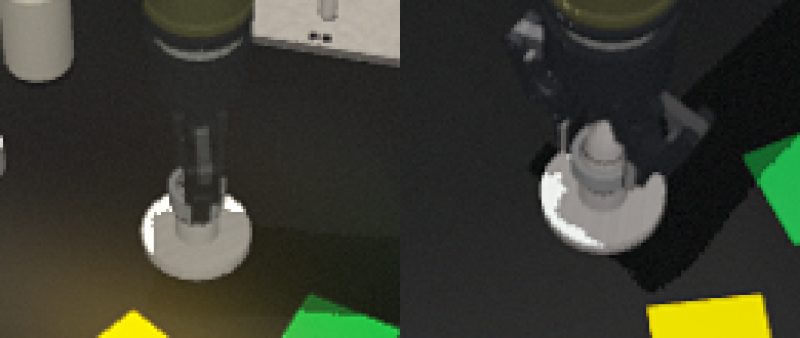

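Press view: the collar sits level at the top of the plain post (left (200,195), right (603,170)), on the lower step, so number 3. Lifting off.

>>> arm_command(
  series="0 0 0.02 0 1;0 0 0.06 0 1;0 0 0.15 0 1;0 0 0.25 0 1;0 0 0.35 0 1;0 0 0.45 0 1;0 0 0.45 0 1",
)

```text
time: 14.52
ee_pos: [0.5576, 0.0421, 0.1626]
orientation: [3.14, -0.003, 0.403]
ft_force: [-0.1, 0.5, -0.8]
grip_width: 0.49
gripper_force: 51.4
```

>>> arm_command(
  series="0.05 -0.2 0 0 1;0.1 -0.4 0 0 1;0.15 -0.6 0 0 1;0.18 -0.75 0 0 1;0.18 -0.8 0 0 1;0.18 -0.8 0 0 1;0.18 -0.8 0 0 1",
)

```text
time: 15.4
ee_pos: [0.6013, -0.1554, 0.1602]
orientation: [-3.14, 0.0, 0.406]
ft_force: [0.2, 0.3, -0.7]
grip_width: 0.488
gripper_force: 51.4
```

Run:
```python
from h import *
s,P,M,st=snap('wrist','w7'); print(st['ee_pos'],st['ft_force'],st['time'],st['joint_velocities'].round(3))
for lo,hi in((.03,.06),(.04,.06)): comps(P,(.53,-.226),.14,lo,hi)
```

```text
[ 0.60134439 -0.15542372  0.16024433] [ 0.16449212  0.27388249 -0.74096615] 15.4 [-0.007 -0.006 -0.004 -0.004  0.005 -0.001  0.002]
[395. 262.] 373 mean [ 0.6053 -0.2204  0.0424] circ [ 0.6037 -0.2224] 0.0082
[335. 404.] 341 mean [ 0.4577 -0.2342  0.0408] circ [ 0.4551 -0.2359] 0.0083
[396. 264.] 287 mean [ 0.6047 -0.2212  0.0445] circ [ 0.6037 -0.2224] 0.0082
[335. 408.] 213 mean [ 0.4566 -0.2347  0.0442] circ [ 0.4551 -0.2359] 0.0083
```

View pics/w7.png

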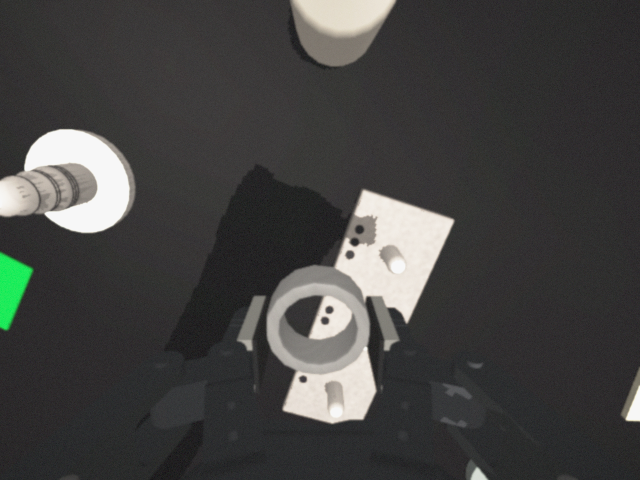

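View w7: the three-dot peg is at (396,262), and the collar is still held level at (318,322).

>>> arm_command(
  series="0.005 -0.15 0 0 1;0.01 -0.26 0 0 1;0.01 -0.268 -0.1 0 1;0.01 -0.268 -0.25 0 1;0.01 -0.268 -0.35 0 1;0.01 -0.268 -0.39 0 1;0.01 -0.268 -0.39 0 1;0.01 -0.268 -0.39 0 1",
)

```text
time: 16.45
ee_pos: [0.6052, -0.2249, 0.0647]
orientation: [3.14, -0.002, 0.403]
ft_force: [-0.3, 0.2, -0.6]
grip_width: 0.493
gripper_force: 51.4
```

Run:
```python
from h import *
s,P,M,st=snap('wrist','w8'); print(st['ee_pos'],st['ft_force'],st['time'])
comps(P,(.604,-.222),.014,.03,.06)
```

```text
[ 0.60515604 -0.22490961  0.06468308] [-0.34908442  0.16835781 -0.61405822] 16.45
[314. 298.] 99 mean [ 0.6005 -0.2245  0.0454] circ [ 0.5996 -0.225 ] 0.0053
```

>>> arm_command(
  series="-0.006 0.01 0 0 1;-0.006 0.01 -0.04 0 1;-0.006 0.01 -0.08 0 1;-0.006 0.01 -0.12 0 1;-0.006 0.01 -0.15 0 1;-0.006 0.01 -0.17 0 1;-0.006 0.01 -0.18 0 1;-0.006 0.01 -0.18 0 1;-0.006 0.01 -0.18 0 1",
)

```text
time: 17.62
ee_pos: [0.6028, -0.2226, 0.0185]
orientation: [3.141, -0.0, 0.403]
ft_force: [0.0, 0.0, -1.4]
grip_width: 0.49
gripper_force: 51.4
```

Needs about 4 mm more.

>>> arm_command(
  series="0 0 -0.006 0 1;0 0 -0.012 0 1;0 0 -0.012 0 1;0 0 -0.012 0 1",
)

```text
time: 18.12
ee_pos: [0.6026, -0.2226, 0.0152]
orientation: [3.141, -0.0, 0.403]
ft_force: [0.9, -0.2, -1.1]
grip_width: 0.494
gripper_force: 51.5
```

>>> arm_command(
  series="0 0 -0.004 0 1;0 0 -0.004 0 1;0 0 -0.004 0 1",
)

```text
time: 18.5
ee_pos: [0.6026, -0.2226, 0.0151]
orientation: [3.141, 0.0, 0.403]
ft_force: [-2.2, 0.8, 5.5]
grip_width: 0.497
gripper_force: 52.0
```

The rack is touched at 5–6 N at the expected height. Releasing, then rising.

>>> arm_command(
  series="0 0 0 0 -0.1;0 0 0 0 -0.2;0 0 0 0 -0.4;0 0 0 0 -0.6;0 0 0 0 -0.6;0 0 0 0 -0.6",
)

```text
time: 19.25
ee_pos: [0.6025, -0.2225, 0.014]
orientation: [3.142, 0.0, 0.403]
ft_force: [-0.3, -0.2, 0.2]
grip_width: 0.799
gripper_force: 0.0
```

>>> arm_command(
  series="0 0 0.03 0 -0.6;0 0 0.1 0 -0.6;0 0 0.25 0 -0.6;0 0 0.4 0 -0.6;0 0 0.6 0 -0.6;0 0 0.7 0 -0.6;0 0 0.7 0 -0.6",
)

```text
time: 20.12
ee_pos: [0.6044, -0.2228, 0.1934]
orientation: [3.137, -0.005, 0.403]
ft_force: [-0.2, 0.4, -0.1]
grip_width: 0.799
gripper_force: 0.0
```

Run:
```python
from h import *
s,P,M,st=snap('wrist','w9'); print(st['ee_pos'],st['ft_force'],st['time'],st['grip_width'])
comps(P,(.6037,-.2224),.03,.028,.036); comps(P,(.6037,-.2224),.03,.039,.06)
m=(np.hypot(P[...,0]-.6037,P[...,1]+.2224)<.03)&(P[...,2]>.028)&(P[...,2]<.036);p=P[m];print(np.linalg.lstsq(np.c_[p[:,:2]-p[:,:2].mean(0),np.ones(len(p))],p[:,2],rcond=None)[0])
```

```text
[ 0.60437017 -0.22283617  0.19340994] [-0.23190229  0.42566251 -0.06088406] 20.125 0.7993095834283799
[315. 224.] 901 mean [ 0.6028 -0.2223  0.0326] circ [ 0.6022 -0.2225] 0.022
[316. 216.] 32 mean [ 0.6093 -0.2196  0.032 ] circ [ 0.6064 -0.2212] 0.0073
[316. 225.] 254 mean [ 0.6047 -0.2223  0.0444] circ [ 0.6037 -0.2226] 0.0081
[-0.00355517 -0.00058291  0.03254041]
```

View pics/w9.png

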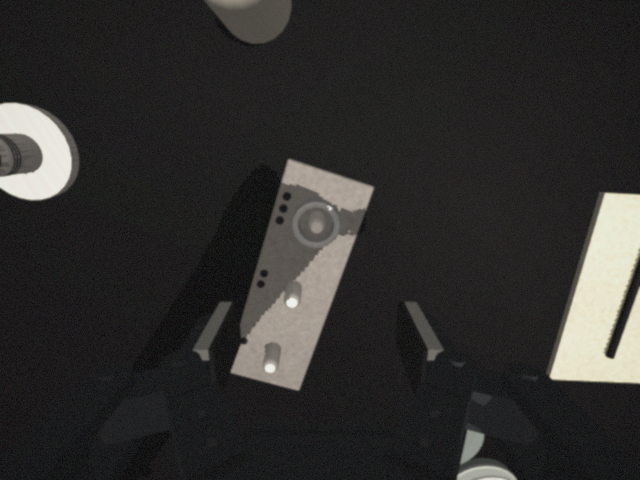

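The collar lies flat on the three-dot peg at (316,224), with its top at 32 mm, and the gripper is clear. Handing in.

```bash
python3 -c "
from cell import ctrl; print(ctrl.close_job())"
```

```text
the job is handed in; nothing more can be done
None
```

The collar stopped on step 3 (three lines, so the 32 mm bore), was pressed there at about 7 N for just over a second, and now rests flat on the three-dot peg, released; the job was handed in at about 20 s and no verdict came back.

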